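# Line up the clamp jars by height on the cocktail tray

### The job

Set the four clamp-lid jars on the cork coasters of the acrylic tray, one to a coaster and each centred on it, in order of height, with the shortest at the end beside the wooden citrus press and the tallest at the far end. Keep the jars upright, and leave the press and the strainer where they are.

Things in the scene. Friction and masses are not known exactly. Their poses are not given: they have to be found in the camera images.
- jar_a_center (a point): Centre (half-way up) of the shortest glass clamp jar: 50 mm tall, 58 mm across, 0.1 to 0.3 kg. Straight glass up to 36 mm, then a shut bamboo lid 1 mm smaller in radius. z up. Clamp lever at -x (towards the robot at the start, within 30 degrees) and hinge at +x stick out 5 mm near the lid: grip across y, at half height.
- jar_b_center (a point): Centre (half-way up) of the second shortest glass clamp jar: 66 mm tall, 48 mm across, 0.1 to 0.3 kg. Straight glass up to 52 mm, then a shut bamboo lid 1 mm smaller in radius. z up. Clamp lever at -x (towards the robot at the start, within 30 degrees) and hinge at +x stick out 5 mm near the lid: grip across y, at half height.
- jar_c_center (a point): Centre (half-way up) of the second tallest glass clamp jar: 82 mm tall, 56 mm across, 0.1 to 0.3 kg. Straight glass up to 68 mm, then a shut bamboo lid 1 mm smaller in radius. z up. Clamp lever at -x (towards the robot at the start, within 30 degrees) and hinge at +x stick out 5 mm near the lid: grip across y, about 35 mm below its top (lid clear of the gripper).
- jar_d_center (a point): Centre (half-way up) of the tallest glass clamp jar: 98 mm tall, 50 mm across, 0.1 to 0.3 kg. Straight glass up to 84 mm, then a shut bamboo lid 1 mm smaller in radius. z up. Clamp lever at -x (towards the robot at the start, within 30 degrees) and hinge at +x stick out 5 mm near the lid: grip across y, about 35 mm below its top (lid clear of the gripper).
- coaster_1: Cork coaster, 80 mm across, 4 mm thick, fixed on the clear acrylic tray (120 x 430 mm, rim 10 mm high); number 1 of 4 in a straight row along its y axis, 105 mm apart, counted from the robot's right (-y). Origin: centre of its underside, 5 mm above the trolley top (z = 0, where the jars start); z up.
- coaster_2: Cork coaster, 80 mm across, 4 mm thick, fixed on the clear acrylic tray (120 x 430 mm, rim 10 mm high); number 2 of 4 in a straight row along its y axis, 105 mm apart, counted from the robot's right (-y). Origin: centre of its underside, 5 mm above the trolley top (z = 0, where the jars start); z up.
- coaster_3: Cork coaster, 80 mm across, 4 mm thick, fixed on the clear acrylic tray (120 x 430 mm, rim 10 mm high); number 3 of 4 in a straight row along its y axis, 105 mm apart, counted from the robot's right (-y). Origin: centre of its underside, 5 mm above the trolley top (z = 0, where the jars start); z up.
- coaster_4: Cork coaster, 80 mm across, 4 mm thick, fixed on the clear acrylic tray (120 x 430 mm, rim 10 mm high); number 4 of 4 in a straight row along its y axis, 105 mm apart, counted from the robot's right (-y). Origin: centre of its underside, 5 mm above the trolley top (z = 0, where the jars start); z up.
- press: Wooden hand citrus press lying beside one end of the tray (about 110 mm from the end coaster; which end varies), from 70 mm behind its origin (handles, -x) to 124 mm ahead (round head, +x), 66 mm wide, 42 mm high. Origin on its underside. Its end of the row is for the shortest jar. Not to be moved.
- strainer: Stainless julep strainer lying beside the other end of the tray, 185 mm long along its x axis, pierced round head 76 mm across at +x, 8 mm high; origin on its underside near the middle. Not to be moved.

How it is judged:
By the outcome, as a careful person would: the job done as asked, in the order asked, and still so for the second after the job is handed in, with the robot touching nothing.
It also fails if it takes over 109 s, if anything falls off the work surface, if the arm or the gripper's body presses on something with over 40 N, if the wrist force passes 120 N, or if a joint passes its speed limit or range.

### The arm

A 7-joint arm with a two-finger parallel gripper is mounted at the origin on the work surface. World frame = base frame: x ahead of the robot, y to its left, z up, the work surface at z = 0. Lengths are in m, angles in rad, forces in N, time in s.
With the tool pointing down it reaches from about 0.425 to 0.875 m from the base axis. Payload 9.9 kg.
Tool frame: the origin (TCP) lies between the finger pads; the fingertips stand 8 mm ahead of it and the grasp point (between the pads) lies 11 mm behind it; z points along the fingers, y is the line along which they close (so a half turn about z gives the same grasp; the last joint's range is limited). The gripper opens to 85 mm and grips with 20 to 120 N. Pads are 22 mm wide; open, the fingers measure 114 mm over their backs; the gripper's body (76 mm by 85 mm) begins 54 mm behind the grasp point. The pads swing forward as they close: fully open they stand 13 mm farther back than shut.
Start: joints at [1.172, 0.576, 0.025, 1.437, -0.015, 1.129, -0.057], TCP at [0.209, -0.642, 0.239] pointing down, gripper open.
Joint ranges: [-2.76, 2.76], [-0.34, 2.15], [-1.52, 1.57], [0.19, 2.46], [-1.09, 4.23], [0.17, 1.99], [-2.82, 2.82]. Speed limits (rad/s): [2.22, 2.22, 3.01, 3.01, 3.14, 3.14, 3.14].

### API

Orientations are given as a unit quaternion [x, y, z, w].
In Python, from station import ctrl gives the robot as it stands.
- The arm moves only by the tool drive_tool, never from a script. Its argument "moves" is text: rows parted by semicolons, each of 6 numbers parted by spaces: the shift along the tool's x, y, z in m, then the turn, a rotation vector about the tool's x, y, z in rad. In form: dx dy dz ax ay az; .... A call has 1 to 12 rows; each row shifts and turns the commanded pose from where the row before left it, along the tool's axes as they then stand; what a row does not reach is not made up. A row lasts 1/10 s, in which the tool goes at most 50 mm and 8.59 degrees, less where a joint would pass 70% of its speed; a pose out of reach is approached as far as the arm can. A call is refused whole if a number of a shift passes 0.05 or a number of a turn 0.15, either way. A call with a gripper value outside its range is refused whole. "hand" is the gripper command: -1 is shut, 1 is fully open, values between are in proportion, set as the call begins (left out, the last holds). The fingers move at their own pace and stop on an object; "force" is the grip in N (left out, the last holds). Time passes only in rows, so rows that do not move let the fingers close. It gives the time, the measured TCP pose, the force, the opening and the grip force at its end, in the units of the state.
- ctrl.sense(): the state, without advancing time (a new reading comes with each control period).
- ctrl.capture(name): name is "scene" or "top" or "wrist"; returns (picture, depth): 400x640x3 uint8, blue, green, red; 400x640 float32, m along the optical axis (not along the pixel's ray), 0 where there is no reading.
- ctrl.get_calibration(name): a dict with "intrinsics" (3x3 intrinsics, pixels), "T" (4x4, takes a point from camera to world coordinates). Camera axes: x right, y down, z forward; pixel columns grow to the right and rows downward; lengths in m; the calibration is good to about 2 mm. A picture is of the moment at which its call begins: read the wrist's pose just before it. get_calibration takes no time and is no camera call; for the wrist camera it gives the pose at the moment of the call.
- ctrl.sign_off(): hands the job in; it is judged then, once.
The state is a dict: "t": time; "joint_positions": joint angles; "qvel": joint speeds; "joint_efforts": joint torques, N m; "tool_pos": TCP position; "ee_rot": TCP orientation; "force": force on the tool from outside, world axes, zero at the start; "wrist_torque": the same for the moment, N m; "grip_width": opening from 0.0 (shut) to 1.0 (fully open); "grasp_force": force on a finger pad.
Only numpy, scipy, OpenCV 4.12 (cv2) and the standard library are available. Lean on these libraries where they do the work, as an engineer would, in place of code of your own. Each camera call takes 0.05 s, during which the arm holds its last target. There are 200 camera calls.

## Working session

There is one attempt and no reset: what is moved stays moved. The work goes in short steps, Python scripts to look and compute and a tool call to move; the robot and the scene stay as the last step left them, time stands still between calls to the robot, and variables do not carry over. Pictures are saved under pics/ and viewed, at most 14 in all, crops included, and the job is handed in when it is done.

Besides the shell and the picture viewer there is one more tool, called in YAML: its name, and indented under it one key for each argument. drive_tool: Moves the arm, as the interface text tells. Its arguments: {"type":"object","properties":{"moves":{"type":"string"},"hand":{"type":"number"},"force":{"type":"number"}},"required":["moves"]}

```bash
ls; mkdir -p pics; python3 - <<'E'
from station import ctrl
import cv2,numpy as np
s=ctrl.sense();print(s)
for n in("scene","top"):
    p,d=ctrl.capture(n);c=ctrl.get_calibration(n);print(n,c)
    cv2.imwrite(f"pics/{n}0.png",p);np.savez(f"{n}0.npz",p=p,d=d,K=c["intrinsics"],T=c["T"])
E
```

```text
pics
{'t': 0.0, 'joint_positions': array([ 1.1721567 ,  0.57656312,  0.02481446,  1.43793542, -0.01502288,
        1.12899443, -0.05651672]), 'qvel': array([ 0.00273242,  0.0006703 ,  0.00232674,  0.00126162, -0.00055786,
        0.0015208 ,  0.00018959]), 'joint_efforts': array([ 2.48089788e-05, -7.65745926e+01,  2.25038879e+00, -2.85968310e+01,
        1.53389928e-02,  1.26550838e-02,  1.01506873e-05]), 'tool_pos': array([ 0.20891081, -0.6413798 ,  0.23841145]), 'ee_rot': array([ 9.87632190e-01,  1.56786223e-01, -1.61296376e-04, -8.43047870e-04]), 'force': array([-0.49405026,  0.00322817, -0.12143726]), 'wrist_torque': array([0.01589826, 0.03113   , 0.02547189]), 'grasp_force': 0.0, 'grip_width': 1.002271526104239}
scene {'intrinsics': array([[470.34865381,   0.        , 327.67906681],
       [  0.        , 470.34865381, 204.3725494 ],
       [  0.        ,   0.        ,   1.        ]]), 'T': array([[ 0.74683716,  0.55869701, -0.36068257,  0.87941895],
       [ 0.6648384 , -0.63949772,  0.38604736, -0.35875956],
       [-0.01497218, -0.52811014, -0.84904388,  0.9488134 ],
       [ 0.        ,  0.        ,  0.        ,  1.        ]])}
top {'intrinsics': array([[385.8667528 ,   0.        , 317.70448843],
       [  0.        , 385.8667528 , 197.29772023],
       [  0.        ,   0.        ,   1.        ]]), 'T': array([[ 0.01906798, -0.99920127,  0.03511735,  0.47841045],
       [-0.9997213 , -0.01954334, -0.01324315,  0.02441615],
       [ 0.01391888, -0.03485504, -0.99929545,  0.97430084],
       [ 0.        ,  0.        ,  0.        ,  1.        ]])}
```

View pics/top0.png

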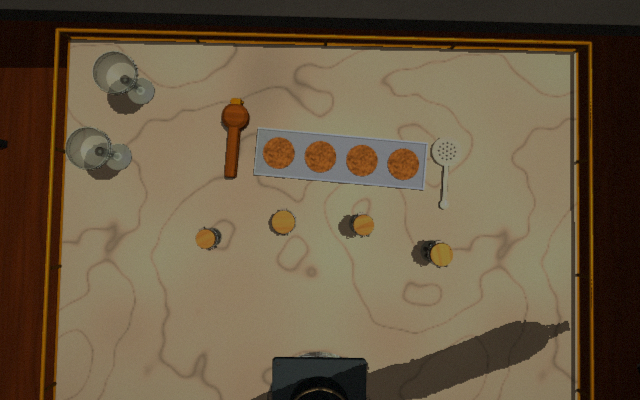

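View pics/scene0.png

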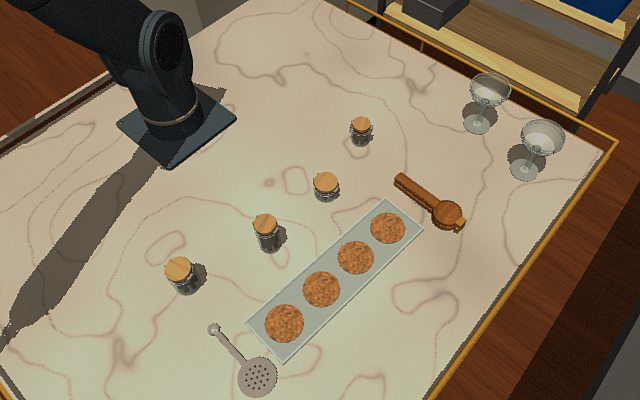

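The top view shows coasters at (279,152), (320,156), (362,160) and (403,164). The jars are at (207,238), (283,222), (363,225) and (441,254). The press is at the left (+y) and the strainer at the right, so the shortest jar goes on coaster 4 and the tallest on coaster 1.

```bash
cat >h.py <<'E'
import cv2,numpy as np
def ray(K,T,uv,z):
    uv=np.atleast_2d(uv);r=np.c_[uv,np.ones(len(uv))]@np.linalg.inv(K).T@T[:3,:3].T
    return T[:3,3]+r*((z-T[2,3])/r[:,2])[:,None]
def pts(K,T,d):
    v,u=np.mgrid[:d.shape[0],:d.shape[1]]
    P=np.stack([(u-K[0,2])/K[0,0]*d,(v-K[1,2])/K[1,1]*d,d],-1)
    return P@T[:3,:3].T+T[:3,3]
def circ(p):  # enclosing circle of xy points in m
    c,r=cv2.minEnclosingCircle((p[:,:2]*1000).astype(np.float32));return np.array(c)/1000,r/1000
E
python3 - <<'E'
from h import *
for n in("top","scene"):
    f=np.load(n+"0.npz");p,d,K,T=[f[k] for k in("p","d","K","T")]
    P=pts(K,T,d);hsv=cv2.cvtColor(p,cv2.COLOR_BGR2HSV)
    m=((hsv[...,1]>90)&(hsv[...,0]<28)&(hsv[...,2]>60)).astype(np.uint8)
    k,lab,st,c=cv2.connectedComponentsWithStats(m)
    for i in range(1,k):
        if 100<st[i,4]<3000:
            q=lab==i;z=P[...,2][q];X=P[q].mean(0)
            if not(.3<X[0]<1 and abs(X[1])<.5):continue
            zt=np.percentile(z[d[q]>0],80)
            t=q&(abs(P[...,2]-zt)<.006)
            vu=np.argwhere(t)[:,::-1]
            w=ray(K,T,vu,zt);cc,r=circ(w)
            print(n,c[i].round(1),st[i,4],"z",zt.round(4),"mean",w.mean(0)[:2].round(4),"circ",cc.round(4),r.round(4))
E
```

```text
Traceback (most recent call last):
AttributeError: 'float' object has no attribute 'round'
```

```bash
cat >m.py <<'E'
from h import *
def run(n,f):
    p,d,K,T=[f[k] for k in("p","d","K","T")]
    P=pts(K,T,d);hsv=cv2.cvtColor(p,cv2.COLOR_BGR2HSV)
    m=((hsv[...,1]>90)&(hsv[...,0]<28)&(hsv[...,2]>60)).astype(np.uint8)
    k,lab,st,c=cv2.connectedComponentsWithStats(m)
    for i in range(1,k):
        if 100<st[i,4]<3000:
            q=lab==i;z=P[...,2][q];X=P[q].mean(0)
            if not(.3<X[0]<1 and abs(X[1])<.5):continue
            zt=np.percentile(z[d[q]>0],80)
            t=q&(abs(P[...,2]-zt)<.006)
            vu=np.argwhere(t)[:,::-1]
            w=ray(K,T,vu,zt);cc,r=circ(w)
            print(n,np.round(c[i],1),st[i,4],"z",round(zt,4),"mean",w.mean(0)[:2].round(4),"circ",cc.round(4),round(r,4))
if __name__=="__main__":
    for n in("top","scene"): run(n,np.load(n+"0.npz"))
E
python3 m.py
```

```text
top [259.9  42.2] 397 z -0.0006 mean [0.9064 0.1724] circ [0.9035 0.1625] 0.1599
top [386.8  45.6] 439 z -0.0003 mean [ 0.9055 -0.1556] circ [ 0.9077 -0.1633] 0.1585
top [233.3 132.6] 1311 z 0.0423 mean [0.6828 0.2204] circ [0.6536 0.2225] 0.0955
top [278.3 152.5] 793 z 0.0109 mean [0.6225 0.1126] circ [0.6226 0.1126] 0.0398
top [319.9 156.2] 782 z 0.011 mean [0.6154 0.0082] circ [0.6153 0.008 ] 0.0399
top [361.4 160. ] 777 z 0.0109 mean [ 0.6082 -0.0963] circ [ 0.6084 -0.0963] 0.0397
top [403.  163.8] 769 z 0.0108 mean [ 0.6009 -0.201 ] circ [ 0.601 -0.201] 0.0394
top [282.3 221.7] 469 z 0.0518 mean [0.4508 0.0942] circ [0.4511 0.094 ] 0.0279
top [363.2 224.6] 363 z 0.0998 mean [ 0.4489 -0.091 ] circ [ 0.4488 -0.0909] 0.0237
top [205.  238.5] 330 z 0.0677 mean [0.4088 0.2737] circ [0.409  0.2738] 0.023
top [441.4 254.2] 444 z 0.0836 mean [ 0.3837 -0.2747] circ [ 0.3834 -0.2742] 0.027
scene [361.  124.2] 242 z 0.0689 mean [0.4116 0.2701] circ [0.4131 0.2695] 0.0253
scene [325.4 182.1] 410 z 0.0531 mean [0.4538 0.0912] circ [0.4538 0.091 ] 0.0288
scene [432.9 204.2] 1495 z 0.0429 mean [0.6856 0.2163] circ [0.6583 0.2236] 0.095
scene [387.3 227.5] 839 z 0.0119 mean [0.6245 0.1103] circ [0.624 0.111] 0.04
scene [264.8 223.8] 384 z 0.1008 mean [ 0.4519 -0.0943] circ [ 0.4513 -0.0947] 0.0248
scene [355.4 257. ] 943 z 0.0122 mean [0.6174 0.0056] circ [0.6166 0.0059] 0.0399
scene [177.5 268.9] 547 z 0.0848 mean [ 0.3866 -0.2775] circ [ 0.3859 -0.2783] 0.028
scene [321.  288.7] 1047 z 0.0123 mean [ 0.6101 -0.0989] circ [ 0.6094 -0.0985] 0.0398
scene [283.8 322.9] 1173 z 0.0122 mean [ 0.6027 -0.2031] circ [ 0.6021 -0.2027] 0.0398
```

drive_tool:
  moves: "0 0 0 0 0 0.105; 0 0 0 0 0 0.105; 0 0 0 0 0 0.105; 0.02 -0.04 0 0 0 0; 0.02 -0.04 0 0 0 0; 0.02 -0.04 0 0 0 0; 0.02 -0.04 0 0 0 0; 0.02 -0.04 0 0 0 0; 0.02 -0.04 0 0 0 0; 0.02 -0.04 0 0 0 0; 0.02 -0.04 0 0 0 0; 0.016 -0.046 0 0 0 0"
  hand: 1
  force: 40

```text
t: 1.3
tool_pos: [0.3859, -0.2745, 0.2392]
ee_rot: [1.0, -0.0, 0.0, 0.0]
force: [0.2, 0.1, 0.2]
grip_width: 1.0
grasp_force: 0.0
```

```bash
cat >look.py <<'E'
import sys;from m import *;from station import ctrl
names=sys.argv[2:]
for n in names:
    c=ctrl.get_calibration(n);p,d=ctrl.capture(n)
    cv2.imwrite(f"pics/{n}{sys.argv[1]}.png",p);run(n,dict(p=p,d=d,K=c["intrinsics"],T=c["T"]))
s=ctrl.sense();print(s["t"],s["tool_pos"].round(4),s["force"].round(1),s["grip_width"].round(3),s["grasp_force"])
E
sed -i 's/<3000/<30000/' m.py; python3 look.py 1 wrist
```

```text
wrist [160.3   2.7] 222 z 0.0082 mean [ 0.5734 -0.0967] circ [ 0.576  -0.0963] 0.0217
wrist [254.4   5.7] 590 z 0.0082 mean [ 0.5704 -0.2013] circ [ 0.5758 -0.2013] 0.03
wrist [  9.3 119.8] 842 z 0.049 mean [0.4486 0.0754] circ [0.4504 0.083 ] 0.027
wrist [131.7 122.1] 2116 z 0.0971 mean [ 0.4507 -0.0935] circ [ 0.4498 -0.094 ] 0.025
wrist [320.8 182.5] 1816 z 0.081 mean [ 0.3858 -0.2753] circ [ 0.3853 -0.275 ] 0.0269Traceback (most recent call last):
  File "look.py", line 6, in <module>
    s=ctrl.sense();print(s["t"],s["tool_pos"].round(4),s["force"].round(1),s["grip_width"].round(3),s["grasp_force"])
                                                                           ^^^^^^^^^^^^^^^^^^^^^
AttributeError: 'float' object has no attribute 'round'
```

View pics/wrist1.png

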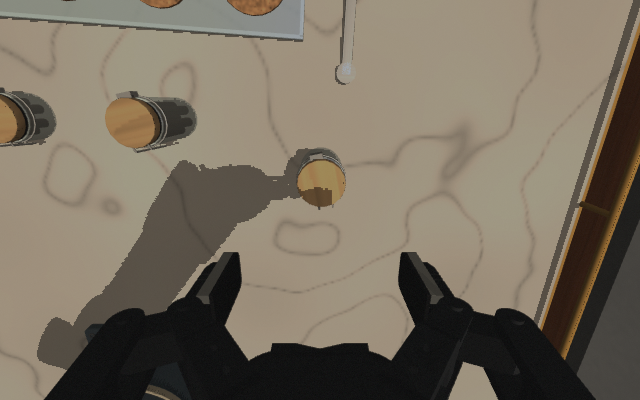

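The wrist view puts jar c's lid at (320,182), which agrees with the other cameras and lies under the gripper. I'll descend and grip it.

drive_tool:
  moves: "-0.001 0 0.045 0 0 0; 0 0 0.045 0 0 0; 0 0 0.045 0 0 0; 0 0 0.03 0 0 0; 0 0 0.02 0 0 0; 0 0 0.02 0 0 0; 0 0 0 0 0 0; 0 0 0 0 0 0"

```text
t: 2.15
tool_pos: [0.3838, -0.2759, 0.0343]
ee_rot: [1.0, -0.0, -0.0, -0.0]
force: [0.6, 0.2, 0.8]
grip_width: 1.001
grasp_force: 0.0
```

drive_tool:
  moves: "0 0 0 0 0 0; 0 0 0 0 0 0; 0 0 0 0 0 0; 0 0 0 0 0 0; 0 0 0 0 0 0; 0 0 0 0 0 0; 0 0 0 0 0 0; 0 0 0 0 0 0; 0 0 0 0 0 0; 0 0 0 0 0 0"
  hand: -1
  force: 30

```text
t: 3.15
tool_pos: [0.3846, -0.2762, 0.0354]
ee_rot: [1.0, -0.0, 0.001, 0.0]
force: [-1.3, -0.1, 6.3]
grip_width: 0.652
grasp_force: 30.7
```

drive_tool:
  moves: "0 0 -0.02 0 0 0; 0 0 -0.04 0 0 0; 0 0 -0.04 0 0 0; 0 0 -0.04 0 0 0; 0.02 -0.016 0 0 0 0; 0.034 -0.027 0 0 0 0; 0.034 -0.027 0 0 0 0; 0.034 -0.027 0 0 0 0; 0.034 -0.027 0 0 0 0; 0.034 -0.027 0 0 0 0; 0.0245 -0.0195 0 0 0 0; 0.01 -0.008 0 0 0 0"

```text
t: 4.35
tool_pos: [0.6108, -0.0938, 0.1746]
ee_rot: [1.0, 0.002, 0.001, -0.001]
force: [-0.0, 1.1, -1.8]
grip_width: 0.645
grasp_force: 33.0
```

drive_tool:
  moves: "0 0 0 0 0 0; 0 0 0.03 0 0 0; 0 0 0.04 0 0 0; 0 0 0.03 0 0 0; 0 0 0.016 0 0 0; 0 0 0 0 0 0; 0 0 0 0 0 0; 0 0 0 0 0 0"

```text
t: 5.15
tool_pos: [0.609, -0.0983, 0.0599]
ee_rot: [1.0, -0.001, 0.001, 0.0]
force: [1.0, 0.3, -1.6]
grip_width: 0.648
grasp_force: 32.9
```

```bash
sed -i 's/\["grip_width"\].round(3)/["grip_width"]/' look.py; python3 look.py 2 top scene|grep -v " z -"
```

```text
top [233.6 132.9] 1339 z 0.042 mean [0.6827 0.2205] circ [0.6561 0.2226] 0.0931
top [278.3 152.5] 787 z 0.0109 mean [0.6226 0.1126] circ [0.6227 0.1127] 0.0397
top [319.8 156. ] 760 z 0.0109 mean [0.6159 0.0082] circ [0.616  0.0082] 0.0394
top [356.8 168.4] 200 z 0.0396 mean [ 0.5865 -0.0839] circ [ 0.5882 -0.0858] 0.0159
top [282.6 221.6] 456 z 0.0518 mean [0.4507 0.0943] circ [0.4507 0.0942] 0.0276
top [362.9 224.6] 351 z 0.1 mean [ 0.4489 -0.0899] circ [ 0.4485 -0.0905] 0.0236
top [205.1 238.5] 326 z 0.0675 mean [0.4088 0.2737] circ [0.4088 0.2739] 0.0229
scene [361.  124.1] 244 z 0.0685 mean [0.4115 0.2703] circ [0.4129 0.2698] 0.0253
scene [432.6 204.2] 1533 z 0.0428 mean [0.6842 0.2167] circ [0.6575 0.22  ] 0.0946
scene [387.3 227.5] 839 z 0.0121 mean [0.6246 0.1102] circ [0.6241 0.111 ] 0.04
scene [264.8 223.9] 389 z 0.1009 mean [ 0.4516 -0.0943] circ [ 0.4513 -0.0953] 0.0249
scene [356.5 257.5] 870 z 0.0123 mean [0.6199 0.0064] circ [0.6168 0.0059] 0.0398
scene [325.2 276. ] 167 z 0.1094 mean [ 0.6266 -0.1005] circ [ 0.6238 -0.101 ] 0.0225
scene [324.8 296.6] 381 z 0.0125 mean [ 0.6285 -0.1069] circ [ 0.6129 -0.0999] 0.0391
scene [283.8 322.9] 1171 z 0.0122 mean [ 0.6028 -0.2031] circ [ 0.6022 -0.2029] 0.0396
5.25 [ 0.6091 -0.0979  0.0597] [-0.4  0.2 -1.2] 0.6490016249758574 32.87867724895477
```

drive_tool:
  moves: "0 0 0.01 0 0 0; 0 0 0.003 0 0 0; 0 0 0.002 0 0 0; 0 0 0.001 0 0 0; 0 0 0 0 0 0; 0 0 0 0 0 0"

```text
t: 5.85
tool_pos: [0.6083, -0.0973, 0.0444]
ee_rot: [1.0, -0.0, 0.0, -0.0]
force: [-9.4, 0.9, 27.3]
grip_width: 0.649
grasp_force: 35.4
```

drive_tool:
  moves: "0 0 -0.0005 0 0 0; 0 0 0 0 0 0; 0 0 0 0 0 0; 0 0 0 0 0 0; 0 0 0 0 0 0; 0 0 0 0 0 0; 0 0 0 0 0 0"
  hand: 1

```text
t: 6.55
tool_pos: [0.6086, -0.0974, 0.0427]
ee_rot: [1.0, -0.0, -0.0, -0.0]
force: [-0.7, 0.7, -0.4]
grip_width: 0.998
grasp_force: 0.0
```

drive_tool:
  moves: "0 0 -0.02 0 0 0; 0 0 -0.04 0 0 0; 0 0 -0.045 0 0 0; 0 0 -0.045 0 0 0; -0.035 0 -0.03 0 0 0; -0.04 -0.001 0 0 0 0; -0.04 -0.001 0 0 0 0; -0.03 -0.001 0 0 0 0; -0.014 -0.001 0 0 0 0; 0 0 0 0 0 0; 0 0 0 0 0 0"

```text
t: 7.65
tool_pos: [0.4503, -0.0934, 0.2232]
ee_rot: [1.0, -0.0, 0.001, 0.0]
force: [-0.1, 0.6, -0.0]
grip_width: 0.997
grasp_force: 0.0
```

```bash
python3 look.py 3 top scene wrist|grep -v " z -"
```

```text
top [233.5 132.7] 1339 z 0.0421 mean [0.6826 0.2204] circ [0.6548 0.2261] 0.0947
top [278.3 152.5] 791 z 0.0109 mean [0.6226 0.1127] circ [0.6227 0.1125] 0.0398
top [319.9 156.2] 779 z 0.0109 mean [0.6154 0.0081] circ [0.6153 0.0079] 0.0398
top [362.8 158.7] 686 z 0.092 mean [ 0.6065 -0.0964] circ [ 0.6065 -0.0963] 0.0267
top [403.  163.8] 767 z 0.0108 mean [ 0.6007 -0.2009] circ [ 0.6006 -0.201 ] 0.0395
top [282.4 221.6] 459 z 0.0518 mean [0.4508 0.0942] circ [0.4507 0.0942] 0.0276
top [205.2 238.5] 328 z 0.0677 mean [0.4088 0.2736] circ [0.4088 0.2739] 0.0229
scene [361.  124.1] 242 z 0.0684 mean [0.4115 0.2703] circ [0.4107 0.2698] 0.0247
scene [325.4 182.2] 410 z 0.0528 mean [0.4538 0.0911] circ [0.4543 0.0912] 0.0291
scene [432.7 204.2] 1527 z 0.043 mean [0.6855 0.2163] circ [0.6568 0.22  ] 0.0953
scene [387.3 227.5] 840 z 0.0121 mean [0.6245 0.1103] circ [0.6241 0.1109] 0.04
scene [265.  223.9] 386 z 0.1007 mean [ 0.452  -0.0943] circ [ 0.452  -0.0946] 0.0246
scene [355.4 257. ] 942 z 0.0122 mean [0.6174 0.0057] circ [0.6168 0.0059] 0.0398
scene [319.2 273.3] 569 z 0.0939 mean 
[... 340 characters left out ...]
    0.2147] circ [0.5967 0.2128] 0.0376
wrist [131.1  23.6] 3393 z 0.0082 mean [0.6141 0.1121] circ [0.6231 0.112 ] 0.0401
wrist [227.3  27.4] 3834 z 0.0082 mean [0.6103 0.0079] circ [0.6158 0.008 ] 0.0396
wrist [323.4  28.7] 3502 z 0.0898 mean [ 0.5991 -0.0967] circ [ 0.6061 -0.0965] 0.0263
wrist [417.4  36.2] 4450 z 0.0082 mean [ 0.6016 -0.2006] circ [ 0.6011 -0.2007] 0.0396
wrist [156.4 176.1] 1897 z 0.0491 mean [0.4535 0.0932] circ [0.4528 0.0925] 0.0291
wrist [318.1 191. ] 1748 z 0.0971 mean [ 0.4514 -0.0913] circ [ 0.4511 -0.0909] 0.024
wrist [  9.9 216.6] 726 z 0.0649 mean [0.4091 0.2603] circ [0.4103 0.2677] 0.0239
7.8 [ 0.4506 -0.0933  0.2227] [-0.5 -0.3 -0.6] 1.0018836955106285 0.0
```

View pics/scene3.png

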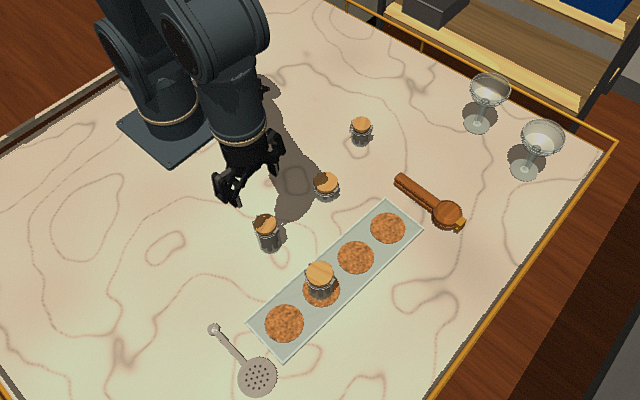

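Jar c stands upright on coaster 2, at about (320,273) in the scene view and within 2 mm of centre. Jar d is next.

drive_tool:
  moves: "0 -0.001 0.03 0 0 0; 0 0 0.04 0 0 0; 0 0 0.04 0 0 0; 0 0 0.03 0 0 0; 0 0 0.02 0 0 0; 0 0 0.013 0 0 0; 0 0 0 0 0 0; 0 0 0 0 0 0"

```text
t: 8.6
tool_pos: [0.45, -0.0924, 0.0496]
ee_rot: [1.0, -0.0, -0.0, -0.0]
force: [-0.0, -0.8, 0.6]
grip_width: 1.001
grasp_force: 0.0
```

drive_tool:
  moves: "0 0 0 0 0 0; 0 0 0 0 0 0; 0 0 0 0 0 0; 0 0 0 0 0 0; 0 0 0 0 0 0; 0 0 0 0 0 0; 0 0 0 0 0 0; 0 0 0 0 0 0; 0 0 0 0 0 0; 0 0 0 0 0 0"
  hand: -1

```text
t: 9.6
tool_pos: [0.4502, -0.0924, 0.0506]
ee_rot: [1.0, -0.0, 0.001, 0.0]
force: [-0.0, -0.3, 6.1]
grip_width: 0.58
grasp_force: 30.1
```

drive_tool:
  moves: "0 0 -0.02 0 0 0; 0 0 -0.04 0 0 0; 0 0 -0.04 0 0 0; 0 0 -0.04 0 0 0; 0.014 0.01 0 0 0 0; 0.028 0.02 0 0 0 0; 0.028 0.02 0 0 0 0; 0.028 0.02 0 0 0 0; 0.028 0.02 0 0 0 0; 0.0165 0.013 0 0 0 0; 0.008 0.0065 0 0 0 0; 0 0 0 0 0 0"

```text
t: 10.8
tool_pos: [0.6001, -0.2025, 0.1893]
ee_rot: [1.0, -0.001, -0.0, 0.0]
force: [-0.2, 0.1, -2.8]
grip_width: 0.576
grasp_force: 32.7
```

drive_tool:
  moves: "0 0 0 0 0 0; 0 0 0.03 0 0 0; 0 0 0.04 0 0 0; 0 0 0.03 0 0 0; 0 0 0.016 0 0 0; 0 0 0.008 0 0 0; 0 0 0.003 0 0 0; 0 0 0.002 0 0 0; 0 0 0 0 0 0; 0 0 0 0 0 0; 0 0 0 0 0 0"

```text
t: 11.9
tool_pos: [0.6004, -0.2021, 0.0615]
ee_rot: [1.0, -0.0, 0.001, 0.0]
force: [-0.3, 0.8, -2.6]
grip_width: 0.575
grasp_force: 32.6
```

drive_tool:
  moves: "0.001 0 0.001 0 0 0; 0 0 0.0005 0 0 0; 0 0 0.0005 0 0 0; 0 0 0 0 0 0; 0 0 0 0 0 0"

```text
t: 12.4
tool_pos: [0.6015, -0.2019, 0.0597]
ee_rot: [1.0, -0.0, 0.001, 0.0]
force: [-2.0, 0.6, 6.3]
grip_width: 0.58
grasp_force: 33.4
```

drive_tool:
  moves: "0 0 0 0 0 0; 0 0 0 0 0 0; 0 0 0 0 0 0; 0 0 0 0 0 0; 0 0 0 0 0 0; 0 0 0 0 0 0; 0 0 0 0 0 0"
  hand: 0.8

```text
t: 13.1
tool_pos: [0.6011, -0.2019, 0.0587]
ee_rot: [1.0, -0.0, -0.0, -0.0]
force: [0.4, -0.9, -0.2]
grip_width: 0.893
grasp_force: 0.0
```

drive_tool:
  moves: "0 0 -0.02 0 0 0; 0 0 -0.045 0 0 0; 0 0 -0.045 0 0 0; 0 0 -0.045 0 0 0; -0.016 -0.039 0 0 0 0; -0.016 -0.039 0 0 0 0; -0.016 -0.039 0 0 0 0; -0.016 -0.039 0 0 0 0; -0.016 -0.039 0 0 0 0; -0.016 -0.039 0 0 0 0; -0.016 -0.039 0 0 0 0; -0.016 -0.039 0 0 0 0"

```text
t: 14.3
tool_pos: [0.4723, 0.1115, 0.214]
ee_rot: [1.0, -0.0, 0.0, -0.0]
force: [0.8, 0.6, -0.1]
grip_width: 0.898
grasp_force: 0.0
```

drive_tool:
  moves: "-0.016 -0.039 0 0 0 0; -0.016 -0.039 0 0 0 0; -0.016 -0.039 0 0 0 0; -0.0155 -0.0445 0 0 0 0; 0 0 0 0 0 0; 0 0 0 0 0 0"
  hand: 1

```text
t: 14.9
tool_pos: [0.4091, 0.2725, 0.2138]
ee_rot: [1.0, 0.001, -0.0, 0.0]
force: [0.8, -0.8, 0.7]
grip_width: 1.0
grasp_force: 0.0
```

```bash
python3 look.py 4 top wrist|grep -v " z -"
```

```text
top [263.   42.6] 541 z 0.0 mean [0.9048 0.1609] circ [0.9046 0.1624] 0.1597
top [233.3 132.8] 1334 z 0.0421 mean [0.6821 0.2205] circ [0.6537 0.2201] 0.0953
top [278.3 152.4] 792 z 0.0109 mean [0.6227 0.1126] circ [0.6227 0.1127] 0.0397
top [319.9 156.2] 783 z 0.011 mean [0.6153 0.0083] circ [0.6152 0.0087] 0.0397
top [363.4 158.5] 649 z 0.0922 mean [ 0.6066 -0.0964] circ [ 0.6067 -0.0961] 0.0268
top [406.9 162. ] 634 z 0.1078 mean [ 0.5999 -0.2004] circ [ 0.5998 -0.2003] 0.0239
top [282.5 221.6] 459 z 0.0516 mean [0.4508 0.0943] circ [0.4515 0.0946] 0.0281
top [166.4 246.8] 105 z 0.403 mean [0.421  0.2372] circ [0.4181 0.2481] 0.0344
top [205.2 235. ] 195 z 0.0678 mean [0.417  0.2739] circ [0.4113 0.2735] 0.0218
wrist [362.7  15.5] 826 z 0.0338 mean [0.572  0.2297] circ [0.5727 0.2292] 0.0174
wrist [471.6   3.8] 350 z 0.0081 mean [0.5889 0.1138] circ [0.5922 0.1135] 0.0243
wrist [571.1   7. ] 795 z 0.0081 mean [0.5859 0.0095] circ [0.5922 0.0095] 0.031
wrist [485.1 141.4] 2175 z 0.049 mean [0.4528 0.0964] circ [0.4529 0.0967] 0.0285
wrist [316.3 183.7] 1405 z 0.0651 mean [0.411  0.2752] circ [0.4108 0.2754] 0.0229
15.0 [0.4101 0.2704 0.2138] [ 0.3 -0.8 -0.2] 0.9927504017817909 0.0
```

drive_tool:
  moves: "0 -0.001 0.03 0 0 0; 0 0 0.045 0 0 0; 0 0 0.045 0 0 0; 0 0 0.035 0 0 0; 0 0 0.022 0 0 0; 0 0 0.015 0 0 0; 0 0 0 0 0 0; 0 0 0 0 0 0"

```text
t: 15.8
tool_pos: [0.4103, 0.2715, 0.0221]
ee_rot: [1.0, -0.001, -0.0, 0.0]
force: [-0.2, 0.6, -0.7]
grip_width: 0.998
grasp_force: 0.0
```

drive_tool:
  moves: "0 0 0 0 0 0; 0 0 0 0 0 0; 0 0 0 0 0 0; 0 0 0 0 0 0; 0 0 0 0 0 0; 0 0 0 0 0 0; 0 0 0 0 0 0; 0 0 0 0 0 0; 0 0 0 0 0 0; 0 0 0 0 0 0"
  hand: -1

```text
t: 16.8
tool_pos: [0.4102, 0.273, 0.0228]
ee_rot: [1.0, -0.0, 0.001, -0.001]
force: [-0.5, -0.3, 7.9]
grip_width: 0.555
grasp_force: 29.8
```

drive_tool:
  moves: "0 0 -0.02 0 0 0; 0 0 -0.04 0 0 0; 0 0 -0.04 0 0 0; 0.01 0.012 -0.04 0 0 0; 0.024 0.031 0 0 0 0; 0.03 0.038 0 0 0 0; 0.03 0.038 0 0 0 0; 0.03 0.038 0 0 0 0; 0.03 0.038 0 0 0 0; 0.027 0.037 0 0 0 0; 0.0155 0.0215 0 0 0 0; 0.009 0.012 0 0 0 0"

```text
t: 18.0
tool_pos: [0.6159, 0.004, 0.1618]
ee_rot: [1.0, -0.002, 0.0, 0.001]
force: [0.4, 0.5, -2.6]
grip_width: 0.551
grasp_force: 32.0
```

drive_tool:
  moves: "0 0 0 0 0 0; 0 0 0 0 0 0; 0 0 0.03 0 0 0; 0 0 0.04 0 0 0; 0 0 0.03 0 0 0; 0 0 0.016 0 0 0; 0 0 0.008 0 0 0; 0 0 0.003 0 0 0; 0 0 0.001 0 0 0; 0 0 0 0 0 0; 0 0 0 0 0 0; 0 0 0 0 0 0"

```text
t: 19.2
tool_pos: [0.6155, 0.0071, 0.0345]
ee_rot: [1.0, -0.0, 0.001, -0.0]
force: [0.3, 0.4, -1.8]
grip_width: 0.557
grasp_force: 31.9
```

Contact is expected at z of about 0.0318.

drive_tool:
  moves: "0 0 0.0015 0 0 0; 0 0 0.001 0 0 0; 0 0 0.0005 0 0 0; 0 0 0 0 0 0; 0 0 0 0 0 0"

```text
t: 19.7
tool_pos: [0.6153, 0.007, 0.0319]
ee_rot: [1.0, -0.0, 0.0, -0.0]
force: [-2.1, -0.4, 10.3]
grip_width: 0.554
grasp_force: 33.2
```

drive_tool:
  moves: "0 0 0 0 0 0; 0 0 0 0 0 0; 0 0 0 0 0 0; 0 0 0 0 0 0; 0 0 0 0 0 0; 0 0 0 0 0 0; 0 0 0 0 0 0"
  hand: 0.7

```text
t: 20.4
tool_pos: [0.6151, 0.0071, 0.0308]
ee_rot: [1.0, -0.0, -0.0, -0.0]
force: [1.3, -0.3, 0.1]
grip_width: 0.853
grasp_force: 0.0
```

drive_tool:
  moves: "0 0 -0.02 0 0 0; 0 0 -0.045 0 0 0; 0 0 -0.045 0 0 0; 0 0 -0.04 0 0 0; -0.02 -0.01 0 0 0 0; -0.036 -0.019 0 0 0 0; -0.036 -0.019 0 0 0 0; -0.036 -0.019 0 0 0 0; -0.024 -0.013 0 0 0 0; -0.011 -0.0065 0 0 0 0; 0 0 0 0 0 0; 0 0 0 0 0 0"

```text
t: 21.6
tool_pos: [0.4534, 0.0933, 0.181]
ee_rot: [1.0, -0.0, 0.001, -0.0]
force: [0.5, 0.1, 0.4]
grip_width: 0.852
grasp_force: 0.0
```

drive_tool:
  moves: "0 0 0.03 0 0 0; 0 0 0.04 0 0 0; 0 0 0.04 0 0 0; 0 0 0.03 0 0 0; 0 0 0.018 0 0 0; 0 0 0.008 0 0 0; 0 0 0 0 0 0; 0 0 0 0 0 0"
  hand: 1

```text
t: 22.4
tool_pos: [0.453, 0.0934, 0.0152]
ee_rot: [1.0, -0.0, 0.0, -0.0]
force: [-0.0, -0.6, 0.6]
grip_width: 1.002
grasp_force: 0.0
```

drive_tool:
  moves: "0 0 0 0 0 0; 0 0 0 0 0 0; 0 0 0 0 0 0; 0 0 0 0 0 0; 0 0 0 0 0 0; 0 0 0 0 0 0; 0 0 0 0 0 0; 0 0 0 0 0 0; 0 0 0 0 0 0; 0 0 0 0 0 0"
  hand: -1

```text
t: 23.4
tool_pos: [0.4528, 0.0937, 0.0158]
ee_rot: [1.0, -0.0, 0.001, -0.0]
force: [-0.3, -0.0, 6.7]
grip_width: 0.67
grasp_force: 30.5
```

drive_tool:
  moves: "0 0 -0.02 0 0 0; 0 0 -0.04 0 0 0; 0 0 -0.04 0 0 0; 0.015 -0.002 -0.03 0 0 0; 0.035 -0.004 0 0 0 0; 0.035 -0.004 0 0 0 0; 0.035 -0.004 0 0 0 0; 0.03 -0.003 0 0 0 0; 0.0155 -0.001 0 0 0 0; 0.005 0 0 0 0 0; 0 0 0 0 0 0; 0 0 0 0 0 0"

```text
t: 24.6
tool_pos: [0.6215, 0.1114, 0.1448]
ee_rot: [1.0, -0.0, -0.0, 0.0]
force: [-0.3, 0.9, -1.7]
grip_width: 0.67
grasp_force: 33.7
```

drive_tool:
  moves: "0 0 0.03 0 0 0; 0 0 0.035 0 0 0; 0 0 0.03 0 0 0; 0 0 0.016 0 0 0; 0 0 0.006 0 0 0; 0 0 0.002 0 0 0; 0 0 0.001 0 0 0; 0 0 0 0 0 0; 0 0 0 0 0 0; 0 0 0 0 0 0"

```text
t: 25.6
tool_pos: [0.623, 0.1117, 0.0255]
ee_rot: [1.0, -0.0, 0.0, -0.0]
force: [0.2, 0.3, -1.2]
grip_width: 0.667
grasp_force: 33.6
```

drive_tool:
  moves: "0 0 0.0005 0 0 0; 0 0 0.0005 0 0 0; 0 0 0 0 0 0; 0 0 0 0 0 0"

```text
t: 26.0
tool_pos: [0.6229, 0.1116, 0.025]
ee_rot: [1.0, -0.0, 0.0, -0.0]
force: [-3.2, -1.3, 9.1]
grip_width: 0.666
grasp_force: 34.7
```

drive_tool:
  moves: "0 0 0 0 0 0; 0 0 0 0 0 0; 0 0 0 0 0 0; 0 0 0 0 0 0; 0 0 0 0 0 0; 0 0 0 0 0 0; 0 0 0 0 0 0"
  hand: 0.8

```text
t: 26.7
tool_pos: [0.6227, 0.1116, 0.0237]
ee_rot: [1.0, -0.0, -0.0, 0.0]
force: [0.6, -0.5, -0.0]
grip_width: 0.896
grasp_force: 0.0
```

drive_tool:
  moves: "0 0 -0.02 0 0 0; 0 0 -0.04 0 0 0; 0 0 -0.045 0 0 0; 0 0 -0.045 0 0 0; -0.04 0 -0.02 0 0 0; -0.04 0 0 0 0 0; -0.04 0 0 0 0 0; -0.04 0 0 0 0 0; 0 0 0 0 0 0; 0 0 0 0 0 0"

```text
t: 27.7
tool_pos: [0.4626, 0.1117, 0.1944]
ee_rot: [1.0, 0.0, 0.001, -0.0]
force: [0.7, -0.5, 0.2]
grip_width: 0.9
grasp_force: 0.0
```

```bash
python3 look.py 5 top scene|grep -v " z -"
```

```text
top [233.4 132.7] 1348 z 0.042 mean [0.681  0.2208] circ [0.6537 0.2192] 0.0953
top [278.3 152.1] 729 z 0.06 mean [0.6201 0.1118] circ [0.62   0.1117] 0.028
top [320.4 155.7] 692 z 0.0754 mean [0.6132 0.0078] circ [0.6148 0.0091] 0.0246
top [363.1 158.7] 669 z 0.0921 mean [ 0.6065 -0.0964] circ [ 0.6065 -0.0963] 0.0267
top [406.4 162.2] 660 z 0.1079 mean [ 0.5999 -0.2004] circ [ 0.5999 -0.2003] 0.0237
scene [432.8 204.3] 1511 z 0.0427 mean [0.6849 0.2167] circ [0.6593 0.2199] 0.0928
scene [387.9 223.4] 782 z 0.0611 mean [0.6229 0.1084] circ [0.6235 0.1086] 0.029
scene [355.4 243.6] 369 z 0.0778 mean [0.6157 0.0041] circ [0.6153 0.004 ] 0.0232
scene [355.6 262.3] 462 z 0.0125 mean [ 0.6268 -0.0039] circ [0.6172 0.0058] 0.0397
scene [319.2 273.3] 570 z 0.094 mean [ 0.6091 -0.0997] circ [ 0.6096 -0.0993] 0.0274
scene [321.7 295.2] 418 z 0.0128 mean [ 0.6221 -0.109 ] circ [ 0.61   -0.0984] 0.0395
scene [278.8 306.5] 519 z 0.1099 mean [ 0.6024 -0.2033] circ [ 0.6025 -0.2032] 0.0243
scene [285.2 328.5] 568 z 0.0128 mean [ 0.6142 -0.2096] circ [ 0.6025 -0.2027] 0.0397
27.8 [0.4639 0.1118 0.1941] [ 1.5 -0.1  0.3] 0.9046101023752663 0.0
```

View pics/scene5.png

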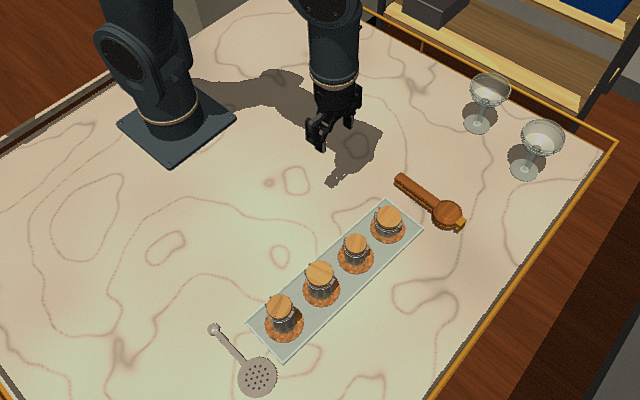

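View pics/top5.png

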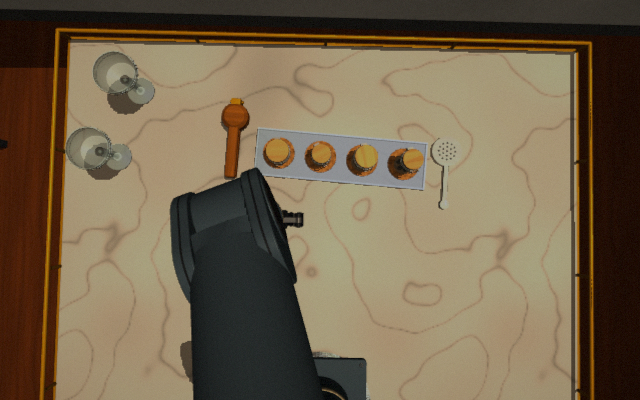

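Both views show all four jars upright and in order: shortest beside the press (lid at (388,223) in the scene view), tallest by the strainer (279,306). Each is within about 3 mm of its coaster's centre. The press and strainer have not moved.

```bash
python3 -c "
from station import ctrl
print(ctrl.sign_off())"
```

```text
the job is handed in; nothing more can be done
None
```

The job is handed in at about 28 s: all four jars stand upright within about 3 mm of their coaster centres, in height order with the shortest beside the press, and the press and strainer were left where they were.

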